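# Hang the inlay sample and show it to the camera in the mirror

## Task

Take the small inlaid wooden hanger from its rack, hook it over the steel rail at the blue end, and slide it along, its hook staying over the rail, until the hook sits on the red mark; then let go so that it hangs freely. Next take the orange grip of the sprung mirror and turn the mirror until the camera, looking into the mirror's middle, sees the hanger's red disc there, and finish while holding the mirror still at that angle, as it springs back if let go. Leave the other things on the table where they are.

Things in the scene. Friction and masses are not known exactly. Their poses are not given: they have to be found in the camera images.
- hanger: The hanger, 0.1 to 0.2 kg, upright in the rack: a dark wooden panel 10 (x) x 70 (y) x 80 (z) mm, a red disc 40 mm across on both faces, above it a brass strap hook 16 mm wide (y), and on top a pale wooden grip tab. Origin at the centre of the panel's underside, z up, x normal to the panel.
- tab (a point): Point in the grip tab, 160 mm above the hanger's origin. The tab is 12 (x) x 20 (y) mm, free from z = 136 to 184 mm above the hanger's origin; it is gripped from above.
- hook_seat (a point): Point in the hook, 122 mm above the hanger's origin; the rail's axis lies here when hung. Axes as the hanger's. From the hanger's origin, the strap rises at x = -21 to -17 mm, roofs over as an inverted V and ends in a downturned tip at x = 17 to 21, z = 110. The rail enters from +x, between the panel's top (z = 80) and the tip (z = 110); then lower the hanger.
- marker (a point): Middle of the red disc (40 mm across), 40 mm above the hanger's origin, midway through the panel.
- rack: Wooden block 60 x 100 x 32 mm, fixed, with a slot 13 mm wide, 80 mm long and 24 mm deep (floor at z = 8 mm) along its y, in which the panel stands; lift the hanger straight up to take it out. Origin at the centre of its underside.
- rail_mid (a point): Middle of the fixed steel rail, on its axis, 175 mm above the table: a round bar 12 mm thick, 360 mm long along this frame's y, -x side to the robot. Posts 16 mm thick, balls 20 mm across at y = -180 and 180; foot 70 x 420 x 16 mm. Blue band at y = 105 to 135; hook on there (y above 60), then slide towards -y. Hung, the panel's underside is 53 mm above the table.
- mark: The red ring on the rail, 8 mm wide, with a red stripe below it on the foot; only a mark, nothing to bump into. Origin on the rail's axis in the ring's middle, y along the rail as in rail_mid. It lies 30 to 110 mm to the -y side of rail_mid. The middle of the hook belongs over it.
- mirror_stand: Fixed base that carries the mirror and the camera. Origin at table height on the mirror's upright turning axis; z up. The camera stands on it at x = 140, y = -100 mm.
- lens (a point): The middle of the small black camera, 93 mm above the table; camera 44 x 56 x 42 mm, its top 114 mm above the table. It looks level, straight at the mirror's turning axis.
- glass (a point): Middle of the mirror's face, 93 mm above the table, on the turning axis. x is the mirror's outward normal and turns with it. Glass 76 x 76 mm; its wooden back 86 mm wide reaches 49 to 137 mm above the table. The disc shows in the mirror's middle when, seen from above, this x halves the angle between the directions to the lens and to the marker.
- mirror_grip (a point): Point in the mirror's orange grip bar, on the turning axis, 160 mm above the table. The bar is 12 mm thick along the mirror's normal (x), 50 mm long (y), and stands free from 137 to 178 mm above the table; grip it across its thickness from above and turn about the upright axis.
- mirror (a joint): Turn of the mirror about its upright axis, rad, from 0 (its rest against the stop) to 1.4, counter-clockwise from above. At 0 the normal x of the glass points at -0.70 rad in the stand's frame. A spring turns it back to 0 with 0.05 N m at 0, growing by 0.10 N m per rad.
- sight: Not a thing but a line, nothing to see or touch: the camera's line of sight after the mirror. Origin at the middle of the glass; its x points where the camera's middle looks by way of the mirror, in the level plane, and turns twice as far as the mirror. The disc is centred when the marker lies on this x axis.
- spray_can: Bystander: white and blue can 52 mm across, 150 mm tall; origin at its underside.
- varnish_jar: Bystander: amber glass jar 64 mm across, 80 mm tall; origin at its underside.
- cup: Bystander: white cup 68 mm across, 80 mm tall; origin at its underside.
- clamp_weight: Bystander: dark steel weight with a knob, 60 mm across, 55 mm tall; origin at its underside.
- glue_brush: Bystander: brush lying on the table.
- veneer_block: Bystander: wooden block 120 x 35 x 20 mm lying on the table; origin at its underside.

How it is judged:
By the outcome, as a careful person would: the job done as asked, in the order asked, and still so for the second after the job is handed in, while the arm keeps its last pose, push and grip.
It also fails if it takes over 53 s, if anything falls off the work surface, if the arm or the gripper's body presses on something with over 40 N, if the wrist force passes 120 N, or if a joint passes its speed limit or range.

## Robot

A 6-joint arm with a two-finger parallel gripper is mounted at the origin on the work surface. World frame = base frame: x ahead of the robot, y to its left, z up, the work surface at z = 0. Lengths are in mm, angles in rad, forces in N, time in s.
With the tool pointing down it reaches from about 275 to 725 mm from the base axis. Payload 5.6 kg.
Tool frame: the origin (TCP) lies at the very end of the fingers, on their centre line; the grasp point (between the pads) lies 19 mm behind it (robot.grip_depth is the distance from the TCP to the grasp point, in mm); z points along the fingers, y is the direction in which the jaws open and shut (so a half turn about z gives the same grasp; the last joint's range is limited). The gripper opens to 85 mm and grips with 20 to 120 N. Pads are 22 mm wide; open, the fingers measure 114 mm over their backs; the gripper's body (76 mm by 85 mm) begins 54 mm behind the grasp point. The pads swing forward as they close: fully open they stand 13 mm farther back than shut.
Start: joints at [1.41, 0.255, 0.108, 0, -1.424, -0.285], TCP at [237.122, 496.252, 231.283] pointing down, gripper open.
Joint ranges: [-2.95, 2.95], [-1.21, 1.97], [-1.09, 1.5], [-2.87, 1.71], [-2.94, -0.07], [-3.05, 3.05]. Speed limits (rad/s): [2.57, 2.57, 3.14, 3.14, 3.14, 3.14].

## Interface

Orientations are given as a 3x3 rotation matrix whose columns are the frame's x, y, z axes.
In Python, from bench import robot gives the robot as it stands.
- The arm moves only by the tool carry_out, never from a script. Its argument "commands" is a list of rows, each a list of 3 entries, a list of its own where there are three numbers: the shift along the world's x, y, z in mm, then the turn, a rotation vector about the world's x, y, z in degrees, then the opening, from -1 (shut) to 1 (fully open). In form: [[[tx, ty, tz], [rx, ry, rz], hand], ...]. A call has 1 to 5 rows; each row shifts and turns the commanded pose from where the row before left it; what a row does not reach is not made up. A row lasts 1/10 s, in which the tool goes at most 50 mm and 8.59 degrees, less where a joint would pass 70% of its speed; a pose out of reach is approached as far as the arm can. A call is refused whole if a number of a shift passes 50 or a number of a turn 8.59, either way. A call with a gripper value outside its range is refused whole. The fingers move at their own pace and stop on an object; "grip_force" is the grip in N (left out, the last holds). Time passes only in rows, so rows that do not move let the fingers close. It gives the time, the measured TCP pose, the force and the opening at its end, in the units of the state.
- robot.read_state(): the state, without advancing time (a new reading comes with each control period).
- robot.grab_frame(name): name is "side" or "top" or "wrist"; returns a dict with "pixels" (384x512x3 uint8, red, green, blue), "fovy" (degrees; the focal length in pixels is half the picture's height over the tangent of half this angle, whatever the lens; pixels are square), "cx", "cy" (the principal point, pixels), "R" (3x3) and "t" (3): a world point X has camera coordinates R X + t. Camera axes: x right, y down, z forward; pixel columns grow to the right and rows downward; lengths in mm; the calibration is good to about 2 mm. The wrist camera is an equidistant fisheye: a pixel r from the principal point sees the ray r / f radians off the axis. A picture is of the moment at which its call begins. There is no depth.
- robot.job_done(): hands the job in, once; it reports no verdict.
The state is a dict: "clock": time; "q": joint angles; "qvel": joint speeds; "joint_efforts": joint torques, N m; "tool_pos": TCP position; "orientation": TCP orientation; "wrist_force": force on the tool from outside, world axes, zero at the start; "moment": the same for the moment, N m; "finger_gap": finger opening in mm.
Only numpy, scipy, OpenCV 4.12 (cv2) and the standard library are available. Lean on these libraries where they do the work, as an engineer would, in place of code of your own. Each camera call takes 0.05 s, during which the arm holds its last target. There are 200 camera calls.

## Working session

There is one attempt and no reset: what is moved stays moved. The work goes in short steps, Python scripts to look and compute and a tool call to move; the robot and the scene stay as the last step left them, time stands still between calls to the robot, and variables do not carry over. Pictures are saved under pics/ and viewed, about 8 in all and at most 12, crops included, and the job is handed in when it is done.

Besides the shell and the picture viewer there is one more tool, called as name(argument=value, ...) on one line, values as JSON. carry_out: Moves the arm, as the interface text tells. Its arguments: {"type":"object","properties":{"commands":{"type":"array"},"grip_force":{"type":"number"}},"required":["commands"]}

```bash
mkdir -p pics; ls; cat > h.py <<'E'
import numpy as np, cv2, pickle
from bench import robot
def grab(n,tag):
    f=robot.grab_frame(n); pickle.dump(f,open(f'pics/{tag}.pkl','wb')); cv2.imwrite(f'pics/{tag}.png',f['pixels'][:,:,::-1]); return f
def load(tag): return pickle.load(open(f'pics/{tag}.pkl','rb'))
def foc(f): return 192/np.tan(np.radians(f['fovy'])/2)
def ray(f,u,v,fish=False):
    F=foc(f); x=(u-f['cx'])/F; y=(v-f['cy'])/F
    if fish:
        r=np.hypot(x,y); d=np.array([x/r*np.sin(r),y/r*np.sin(r),np.cos(r)]) if r>0 else np.array([0,0,1.])
    else: d=np.array([x,y,1.])
    R=np.array(f['R']); t=np.array(f['t']); return -R.T@t, R.T@d
def atz(f,u,v,z,fish=False):
    c,d=ray(f,u,v,fish); return (c+d*(z-c[2])/d[2]).round(1)
def proj(f,X,fish=False):
    c=np.array(f['R'])@np.array(X,float)+np.array(f['t']); F=foc(f)
    if fish:
        r=np.hypot(c[0],c[1]); th=np.arctan2(r,c[2]); return np.array([f['cx']+F*th*c[0]/r,f['cy']+F*th*c[1]/r])
    return np.array([f['cx']+F*c[0]/c[2],f['cy']+F*c[1]/c[2]])
E
python3 - <<'E'
from h import *
a=grab('top','top0');b=grab('side','side0');c=grab('wrist','wr0')
for f in (a,b,c): print(f['fovy'],f['cx'],f['cy'],(-np.array(f['R']).T@np.array(f['t'])).round())
print(robot.read_state())
cv2.imwrite('pics/m0.png',cv2.resize(a['pixels'][:,:,::-1],(800,600),interpolation=cv2.INTER_CUBIC))
cv2.imwrite('pics/m1.png',cv2.resize(b['pixels'][:,:,::-1],(800,600),interpolation=cv2.INTER_CUBIC))
E
```

```text
pics
54.55271045643876 257.32760905190753 186.18226574992687 [ 381.   24. 1056.]
47.0016468997709 258.83519975813806 192.50669600483474 [ 420. 1036.  871.]
65.70646984690485 252.47027291431715 188.7894125210081 [305. 465. 374.]
{'clock': 0.15, 'q': array([ 1.40959660e+00,  2.55606231e-01,  1.07278875e-01, -3.26720638e-04,
       -1.42394933e+00, -2.84589834e-01]), 'qvel': array([-3.40776915e-05,  9.07770945e-06,  4.25011321e-03,  1.21485460e-03,
        4.42771668e-04, -1.53710216e-04]), 'joint_efforts': array([-5.66610051e-04, -3.86939657e+01,  2.38082349e+01,  5.36661655e+00,
       -4.50060528e-03,  7.14947163e-06]), 'tool_pos': array([236.94864671, 495.90352722, 230.6012324 ]), 'orientation': array([[ 9.02249826e-01, -4.31213336e-01, -5.56614665e-04],
       [-4.31213683e-01, -9.02248732e-01, -1.40928747e-03],
       [ 1.05498677e-04,  1.51154924e-03, -9.99998852e-01]]), 'wrist_force': array([-0.30812667, -0.58159482, -1.39616836]), 'moment': array([-0.0022306 ,  0.00076849, -0.01918171]), 'finger_gap': 85.33584975236364}
```

View pics/m0.png

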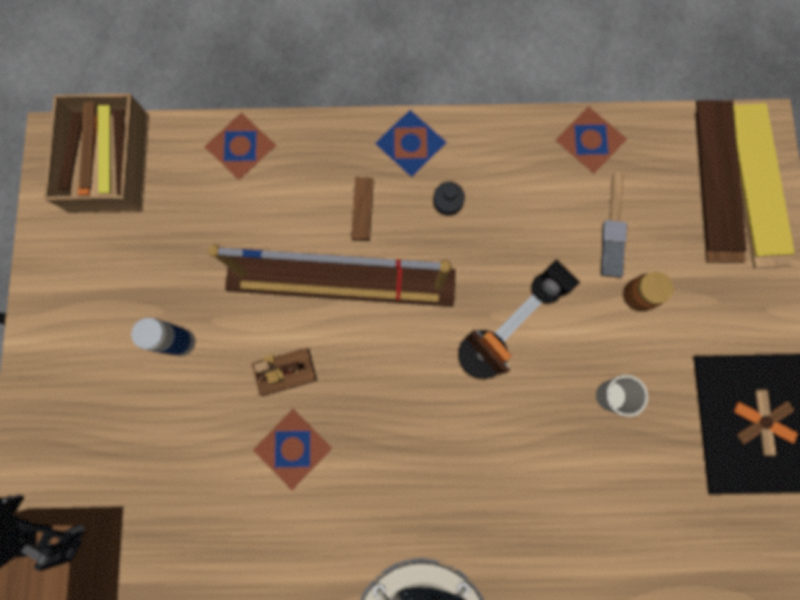

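View pics/m1.png

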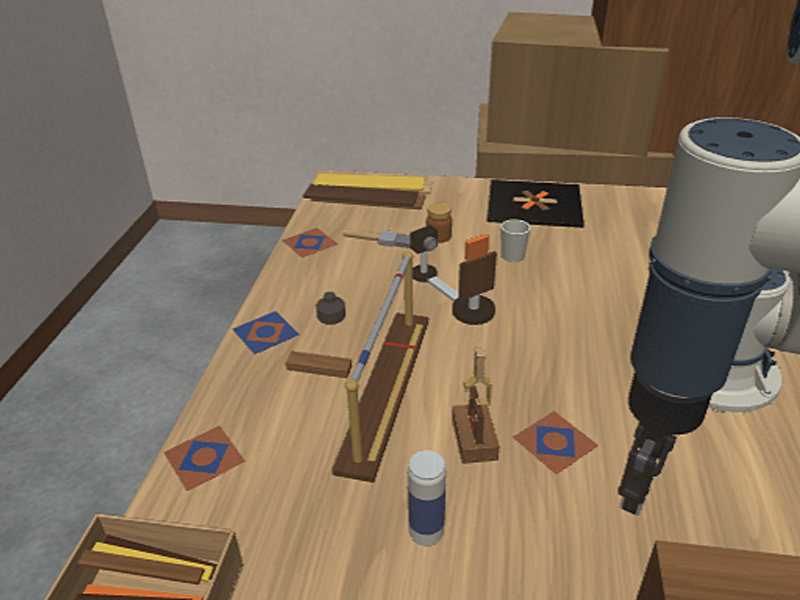

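The overview shows the rack with the hanger at about (285,370) in the 800 px top view. The rail balls are at (214,249) and (446,265), the ring at (398,278), the mirror at (485,352) and the camera at (555,283). Next I'll take enlarged crops.

```bash
python3 - <<'E'
from h import *
a=load('top0')['pixels'][:,:,::-1];b=load('side0')['pixels'][:,:,::-1]
def crop(p,x,y,w,h,W,H): return cv2.resize(p[y:y+h,x:x+w],(W,H),interpolation=cv2.INTER_CUBIC)
# top: rack (150..210,215..260) x6.67 ; mirror (285..375,160..245); rail
m=np.vstack([np.hstack([crop(a,150,215,60,45,400,300),crop(a,290,165,80,60,400,300)]),
 np.hstack([crop(b,275,215,60,90,200,300),crop(b,280,145,60,90,200,300),crop(a,130,150,60,45,400,300)])])
cv2.imwrite('pics/m2.png',m)
E
```

```text
(no output)
```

View pics/m2.png

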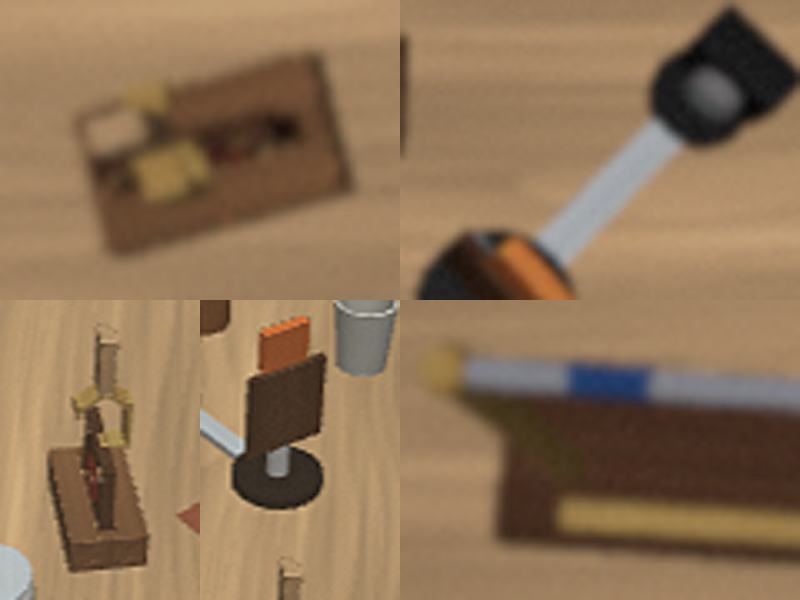

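```bash
python3 - <<'E'
from h import *
a=load('top0');s=load('side0')
R=lambda x,y:(150+x/6.667,215+y/6.667)
for p in [(75,118),(322,55),(352,188),(108,255)]: print('rack',atz(a,*R(*p),32))
print('tab',atz(a,*R(117,132),192), 'mean slot')
L=atz(a,136.75,160.05,175);Rr=atz(a,285.4,169.6,175);print('balls',L,Rr,np.hypot(*(L-Rr)[:2]),np.degrees(np.arctan2(-(L-Rr)[0],(L-Rr)[1])))
sL=atz(s,352*.64,385*.64,175);sR=atz(s,407*.64,259*.64,175);print('side balls',sL,sR)
print('blue',atz(a,130+(610-400)/6.667,150+82/6.667,175))
# tab in side: crop (275,215) scale 3.33; tab top centre
print('side tab',atz(s,275+106/3.333,215+30/3.333,192), 'side rack corners',[atz(s,275+x/3.333,215+(y-300)/3.333,32) for x,y in[(48,452),(120,447),(147,537),(70,545)]])
M=lambda x,y:(290+(x-400)/5,165+y/5)
print('base',atz(a,484*.64,354*.64,0),'cam base',atz(a,*M(700,100),5),'cam top',atz(a,*M(740,55),114))
print('grip ends',atz(a,*M(505,245),178),atz(a,*M(570,300),178))
print('cam corners',[atz(a,*M(*p),114) for p in[(730,5),(800,75),(685,55)]])
p=a['pixels'].astype(int); m=(p[...,0]>110)&(p[...,1]<60)&(p[...,2]<60)
ys,xs=np.nonzero(m[155:180,230:275]); 
for y in range(25):
    if (ys==y).any(): print(y+155,xs[ys==y]+230)
E
```

```text
rack [446.9 286.4  32. ]
rack [470.7 185.3  32. ]
rack [416.2 172.6  32. ]
rack [391.3 271.5  32. ]
tab [431.5 230.8 192. ] mean slot
balls [615.2 314.2 175. ] [583.9 -47.4 175. ] 362.9521318300803 -4.947176336552666
side balls [611.9 316.5 175. ] [579.8 -28.9 175. ]
blue [608.3 253.7 175. ]
side tab [431.8 234.  192. ] side rack corners [array([471.5, 199.9,  32. ]), array([415.2, 186.9,  32. ]), array([390.7, 278.4,  32. ]), array([446.9, 293.7,  32. ])]
base [ 457.7 -124.9    0. ] cam base [ 573.9 -245.3    5. ] cam top [ 577.1 -239.5  114. ]
grip ends [ 474.3 -104.   178. ] [ 447.7 -133.4  178. ]
cam corners [array([ 603.8, -236.2,  114. ]), array([ 565.9, -269.8,  114. ]), array([ 577.7, -211.1,  114. ])]
167 [254 255]
168 [254 255]
169 [254 255]
170 [254 255]
171 [255 256]
172 [255 256]
173 [255 256]
174 [255 256]
175 [255 256]
176 [255 256]
177 [254 255 256]
178 [254 255 256]
179 [254 255 256]
```

carry_out(commands=[[[20, -26, 0], [0, 0, -5], 1], [[20, -26, 0], [0, 0, -5], 1], [[20, -26, 0], [0, 0, -5], 1], [[20, -26, 0], [0, 0, -5], 1], [[20, -26, 0], [0, 0, -5], 1]])

```text
clock: 0.65
tool_pos: [337.6, 365.0, 231.1]
orientation: [[0.633, -0.774, -0.0], [-0.774, -0.633, -0.0], [0.0, 0.0, -1.0]]
wrist_force: [0.3, -0.1, 0.6]
finger_gap: 85.3
```

carry_out(commands=[[[20, -26, 0], [0, 0, -5], 1], [[20, -26, 0], [0, 0, -5], 1], [[20, -26, 0], [0, 0, -5], 1], [[20, -26, 0], [0, 0, -5], 1], [[14, -30, 0], [0, 0, -6], 1]])

```text
clock: 1.15
tool_pos: [431.8, 231.2, 230.8]
orientation: [[0.229, -0.973, -0.001], [-0.973, -0.229, -0.001], [0.0, 0.001, -1.0]]
wrist_force: [-0.3, 0.7, -0.1]
finger_gap: 85.6
```

carry_out(commands=[[[0, 0, 0], [0, 0, 0], 1], [[0, 0, 0], [0, 0, 0], 1], [[0, 0, 0], [0, 0, 0], 1]])

```text
clock: 1.45
tool_pos: [430.8, 232.7, 231.1]
orientation: [[0.234, -0.972, -0.0], [-0.972, -0.234, 0.0], [-0.0, 0.0, -1.0]]
wrist_force: [-0.1, 0.0, 0.6]
finger_gap: 85.2
```

```bash
python3 - <<'E'
from h import *
c=grab('wrist','wr1');t=grab('top','top1')
cv2.imwrite('pics/m3.png',cv2.resize(c['pixels'][:,:,::-1],(800,600),interpolation=cv2.INTER_CUBIC))
print('ring0',atz(load('top0'),254.7,168.5,175))
for z in(8+136,192): print(proj(c,(431.5,232,z),True)*800/512)
print(robot.read_state()['tool_pos'],robot.read_state()['orientation'].round(3))
E
```

```text
ring0 [588.2  27.  175. ]
[395.30873798 299.73514488]
[395.53394743 333.95261322]
[430.73709573 232.99038279 231.1787399 ] [[ 0.234 -0.972 -0.   ]
 [-0.972 -0.234  0.   ]
 [-0.     0.    -1.   ]]
```

View pics/m3.png

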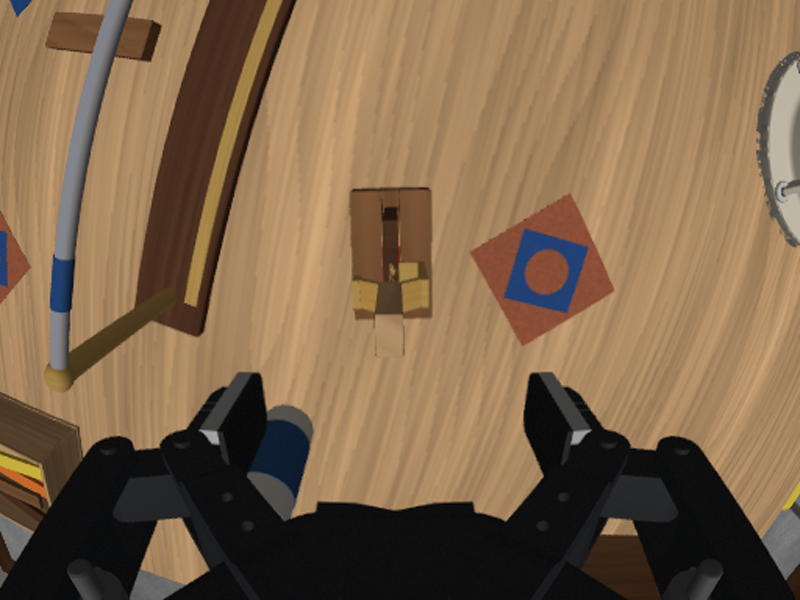

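The wrist picture shows the tab's top face at about (390,336) of 800×600, with the rack edges parallel to the image, so the yaw is right.

```bash
python3 - <<'E'
from h import *
c=load('wr1')
for p in [(390,336),(376,315),(404,315),(376,356),(404,356)]: print(atz(c,p[0]*.64,p[1]*.64,192,True))
print('rack',[atz(c,x*.64,y*.64,32,True) for x,y in[(350,190),(431,188)]])
# rail via wrist: ball, blue band ends
print('ball',atz(c,60*.64,377*.64,175,True),'band',atz(c,61*.64,311*.64,175,True),atz(c,62*.64,255*.64,175,True),'rail far',atz(c,116*.64,20*.64,175,True))
E
```

```text
[433.6 233.5 192. ]
[441.4 225.7 192. ]
[430.1 222.9 192. ]
[437.3 243.9 192. ]
[425.6 241.1 192. ]
rack [array([475.1, 192. ,  32. ]), array([417.7, 176.7,  32. ])]
ball [615.7 316.3 175. ] band [611.8 272.6 175. ] [611.1 240.1 175. ] rail far [597.4 117.3 175. ]
```

carry_out(commands=[[[3, 0.5, -20], [0, 0, 0], 0.3], [[0, 0, -21], [0, 0, 0], 0], [[0, 0, -20], [0, 0, 0], 0], [[0, 0, -20], [0, 0, 0], 0], [[0, 0, 0], [0, 0, 0], 0]])

```text
clock: 2.05
tool_pos: [432.2, 232.3, 147.7]
orientation: [[0.234, -0.972, -0.005], [-0.972, -0.234, -0.003], [0.002, 0.005, -1.0]]
wrist_force: [-0.1, 1.0, 0.3]
finger_gap: 42.7
```

carry_out(commands=[[[0, 0, 0], [0, 0, 0], -1], [[0, 0, 0], [0, 0, 0], -1], [[0, 0, 0], [0, 0, 0], -1], [[0, 0, 0], [0, 0, 0], -1], [[0, 0, 0], [0, 0, 0], -1]], grip_force=50)

```text
clock: 2.55
tool_pos: [434.8, 233.4, 151.7]
orientation: [[0.233, -0.972, 0.002], [-0.972, -0.233, 0.002], [-0.001, -0.003, -1.0]]
wrist_force: [-0.3, 0.5, 6.7]
finger_gap: 11.4
```

carry_out(commands=[[[0, 0, 0], [0, 0, 0], -1], [[0, 0, 0], [0, 0, 0], -1], [[0, 0, 5], [0, 0, 0], -1], [[0, 0, 5], [0, 0, 0], -1], [[0, 0, 5], [0, 0, 0], -1]])

```text
clock: 3.05
tool_pos: [434.0, 232.6, 165.5]
orientation: [[0.233, -0.973, -0.0], [-0.973, -0.233, -0.0], [0.0, 0.0, -1.0]]
wrist_force: [-0.4, 0.2, -1.7]
finger_gap: 11.7
```

carry_out(commands=[[[0, 0, 20], [0, 0, 0], -1], [[5, 1, 20], [0, 0, -3], -1], [[20, 4, 16], [0, 0, -5], -1], [[30, 6, 0], [0, 0, -5], -1], [[30, 6, 0], [0, 0, -5.4], -1]])

```text
clock: 3.55
tool_pos: [520.2, 250.1, 222.4]
orientation: [[-0.089, -0.996, 0.001], [-0.996, 0.089, 0.001], [-0.001, -0.001, -1.0]]
wrist_force: [-0.1, 0.6, -1.4]
finger_gap: 11.6
```

carry_out(commands=[[[20, 3, 0], [0, 0, 0], -1], [[10, 1, 0], [0, 0, 0], -1], [[0, 0, 0], [0, 0, 0], -1], [[0, 0, 0], [0, 0, 0], -1], [[0, 0, 0], [0, 0, 0], -1]])

```text
clock: 4.05
tool_pos: [548.4, 253.7, 221.8]
orientation: [[-0.086, -0.996, 0.0], [-0.996, 0.086, 0.0], [-0.0, -0.0, -1.0]]
wrist_force: [0.0, -0.2, -1.4]
finger_gap: 11.3
```

```bash
python3 - <<'E'
from h import *
c=grab('wrist','wr2');s=grab('side','side2');t=grab('top','top2')
p=c['pixels'][:,:,::-1]
cv2.imwrite('pics/m4.png',np.hstack([cv2.resize(p[40:340,60:360],(450,450),interpolation=cv2.INTER_CUBIC),cv2.resize(s['pixels'][180:330,180:290,::-1],(330,450),interpolation=cv2.INTER_CUBIC)]))
print(robot.read_state()['tool_pos'],robot.read_state()['orientation'].round(3)[:,1])
E
```

```text
[548.58477295 253.79255783 221.80932838] [-0.996  0.086 -0.   ]
```

View pics/m4.png

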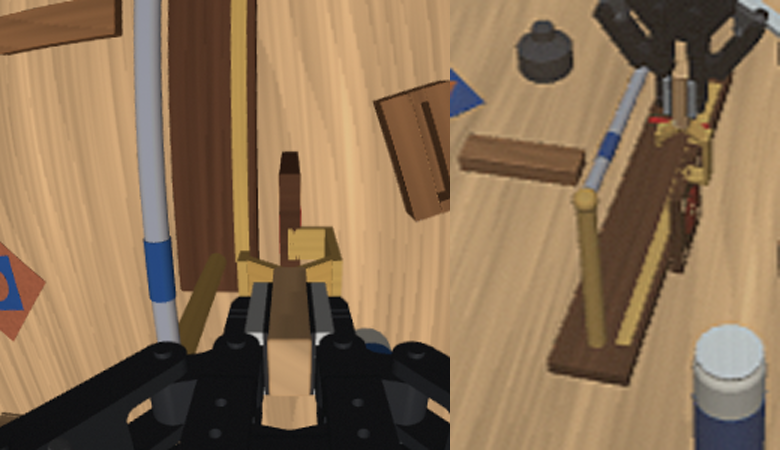

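The picture shows the hanger held upright and parallel to the rail. The blue band is at (160,271) and the rail runs from (146,20) to (160,271) in the left crop.

```bash
python3 - <<'E'
from h import *
c=load('wr2');q=lambda x,y,z:atz(c,60+x/1.5,40+y/1.5,z,True)
print('band',q(160,271,175),'ends',q(158,241,175),q(162,302,175),'rail',q(147,20,175),q(149,120,175))
print('hook tip corners (z~190)',q(240,255,200), 'tab', proj(c,(548.6,253.8,222+42),True))
t=load('top2');p=t['pixels'].astype(int); m=(p[...,2]>p[...,0]+50)&(p[...,2]>100)
ys,xs=np.nonzero(m[150:175,140:180]);print('top band',atz(t,xs.mean()+140.,ys.mean()+150.,178))
E
```

```text
band [610.8 256.8 175. ] ends [609.  241.7 175. ] [613.1 273.2 175. ] rail [600.8 141.9 175. ] [604.6 186.2 175. ]
hook tip corners (z~190) [567.5 242.2 200. ] tab [253.6310124  287.75706821]
top band [608.8 251.  178. ]
```

carry_out(commands=[[[15, -1.3, 0], [0, 0, 0], -1], [[15, -1.3, 0], [0, 0, 0], -1], [[15, -1.3, 0], [0, 0, 0], -1], [[16, -1.4, 0], [0, 0, 0], -1], [[0, 0, 0], [0, 0, 0], -1]])

```text
clock: 4.7
tool_pos: [611.0, 248.1, 220.6]
orientation: [[-0.087, -0.996, -0.0], [-0.996, 0.087, -0.001], [0.001, 0.0, -1.0]]
wrist_force: [0.3, 0.7, -1.1]
finger_gap: 11.5
```

carry_out(commands=[[[0, 0, 0], [0, 0, 0], -1], [[0, 0, -8], [0, 0, 0], -1], [[0, 0, -8], [0, 0, 0], -1], [[0, 0, -6], [0, 0, 0], -1], [[0, 0, 0], [0, 0, 0], -1]])

```text
clock: 5.2
tool_pos: [609.3, 248.3, 197.9]
orientation: [[-0.086, -0.996, -0.002], [-0.996, 0.086, -0.001], [0.001, 0.002, -1.0]]
wrist_force: [0.3, -0.2, -2.8]
finger_gap: 11.3
```

carry_out(commands=[[[0, 0, -1], [0, 0, 0], -1], [[0, 0, -1], [0, 0, 0], -1], [[0, 0, 0], [0, 0, 0], -1], [[0, 0, 0], [0, 0, 0], -1]])

```text
clock: 5.6
tool_pos: [610.2, 248.5, 197.4]
orientation: [[-0.086, -0.996, 0.0], [-0.996, 0.086, 0.0], [-0.0, -0.0, -1.0]]
wrist_force: [0.2, -0.1, -1.5]
finger_gap: 11.7
```

```bash
python3 - <<'E'
from h import *
s=grab('side','side3');c=grab('wrist','wr3')
st=robot.read_state();print(st['tool_pos'],st['wrist_force'],st['moment'])
p=s['pixels'][:,:,::-1]
cv2.imwrite('pics/m5.png',np.hstack([cv2.resize(p[150:300,190:300],(396,540),interpolation=cv2.INTER_CUBIC),cv2.resize(c['pixels'][100:300,180:330,::-1],(400,540),interpolation=cv2.INTER_CUBIC)]))
E
```

```text
[610.21164423 248.44268469 197.43125653] [ 0.02385711 -0.52707023 -1.90812476] [ 0.08993599  0.04786422 -0.00213884]
```

View pics/m5.png

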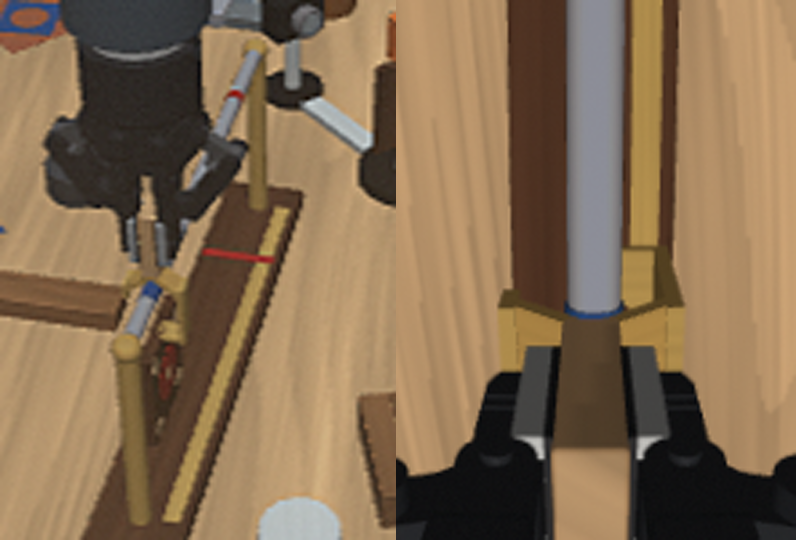

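The hook is over the rail, which runs centrally through it in the wrist crop (594 against the tab at 592). The ring is at (235,95) in the side crop.

```bash
python3 - <<'E'
from h import *
for n in('side3','side0'):
    s=load(n);p=s['pixels'].astype(int);m=(p[...,0]>110)&(p[...,1]<70)&(p[...,2]<70)
    ys,xs=np.nonzero(m[165:190,245:265]);print(n,len(xs),xs.mean()+245,ys.mean()+165,atz(s,xs.mean()+245,ys.mean()+165,176))
c=load('wr3');p=c['pixels'].astype(int);m=(p[...,0]>110)&(p[...,1]<70)&(p[...,2]<70)
n,l,st,ce=cv2.connectedComponentsWithStats(m.astype(np.uint8))
for i in range(1,n):
    if st[i,4]>8: print(st[i],ce[i],atz(c,*ce[i],181,True),atz(c,*ce[i],16,True))
E
```

```text
side3 9 255.22222222222223 176.0 [586.7  26.6 176. ]
side0 7 254.85714285714286 175.71428571428572 [587.9  25.3 176. ]
```

carry_out(commands=[[[-1, -12, 0], [0, 0, 0], -1], [[-1.7, -20, 0], [0, 0, 0], -1], [[-1.7, -20, 0], [0, 0, 0], -1], [[-1.7, -20, 0], [0, 0, 0], -1], [[-1.7, -20, 0], [0, 0, 0], -1]])

```text
clock: 6.2
tool_pos: [602.1, 154.0, 197.5]
orientation: [[-0.087, -0.996, 0.0], [-0.996, 0.087, -0.0], [0.0, -0.0, -1.0]]
wrist_force: [-0.1, -0.7, -0.8]
finger_gap: 11.3
```

carry_out(commands=[[[-1.7, -20, 0], [0, 0, 0], -1], [[-1.7, -20, 0], [0, 0, 0], -1], [[-1.7, -20, 0], [0, 0, 0], -1], [[-1.7, -20, 0], [0, 0, 0], -1], [[-1, -12, 0], [0, 0, 0], -1]])

```text
clock: 6.7
tool_pos: [594.3, 62.5, 197.5]
orientation: [[-0.087, -0.996, 0.0], [-0.996, 0.087, 0.0], [-0.0, -0.0, -1.0]]
wrist_force: [-0.8, 1.8, 0.6]
finger_gap: 11.3
```

carry_out(commands=[[[0, 0, 0], [0, 0, 0], -1], [[0, 0, 0], [0, 0, 0], -1], [[0, 0, 0], [0, 0, 0], -1]])

```text
clock: 7.0
tool_pos: [594.3, 64.3, 197.4]
orientation: [[-0.086, -0.996, -0.001], [-0.996, 0.086, -0.001], [0.001, 0.0, -1.0]]
wrist_force: [-2.7, -1.7, 1.9]
finger_gap: 11.5
```

```bash
python3 - <<'E'
from h import *
s=grab('side','side4');c=grab('wrist','wr4');t=grab('top','top4')
st=robot.read_state();print(st['tool_pos'],st['wrist_force'])
p=s['pixels'][:,:,::-1]
cv2.imwrite('pics/m6.png',np.hstack([cv2.resize(p[140:260,220:308],(396,540),interpolation=cv2.INTER_CUBIC),cv2.resize(c['pixels'][100:300,180:330,::-1],(400,540),interpolation=cv2.INTER_CUBIC)]))
E
```

```text
[594.33781525  64.57010982 197.3738345 ] [-3.44247245 -2.08564563  2.48463347]
```

View pics/m6.png

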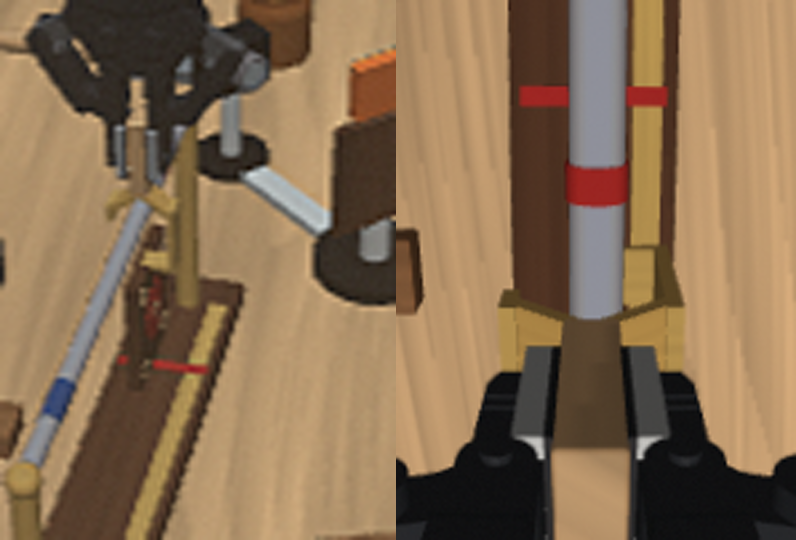

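```bash
python3 - <<'E'
from h import *
c=load('wr4');q=lambda x,y,z:atz(c,180+(x-396)/2.667,100+y/2.7,z,True)
print('ring',q(597,165,181),q(597,185,181),q(597,206,181))
print('stripe L/R',q(520,97,16),q(667,97,16))
st=robot.read_state()['tool_pos'];zo=st[2]-142
print('tab -y edge top',q(592,448,zo+184)); print('roof edge at tab', q(592,318,zo+136), 'tcp',st)
# ring exact
p=c['pixels'].astype(int);m=(p[...,0]>110)&(p[...,1]<70)&(p[...,2]<70);m[:155]=0
ys,xs=np.nonzero(m);print(len(xs),xs.mean(),ys.mean(),ys.min(),ys.max(),atz(c,xs.mean(),ys.mean(),180,True))
for n in('top4',):
    t=load(n);p=t['pixels'].astype(int);m=(p[...,0]>110)&(p[...,1]<60)&(p[...,2]<60)
    ys,xs=np.nonzero(m[155:200,230:275]);print(len(xs),sorted(set(zip(ys+155,xs+230)))[:12])
E
```

```text
ring [590.   24.2 181. ] [590.3  28.4 181. ] [590.7  32.8 181. ]
stripe L/R [620.3  26.9  16. ] [560.1  32.   16. ]
tab -y edge top [593.7  54.1 239.4]
roof edge at tab [593.5  53.1 191.4] tcp [594.33781525  64.57010982 197.3738345 ]
316 255.81645569620252 170.61075949367088 161 307 [590.2  29.8 180. ]
46 [(np.int64(167), np.int64(254)), (np.int64(167), np.int64(255)), (np.int64(168), np.int64(254)), (np.int64(168), np.int64(255)), (np.int64(169), np.int64(254)), (np.int64(169), np.int64(255)), (np.int64(170), np.int64(254)), (np.int64(170), np.int64(255)), (np.int64(171), np.int64(255)), (np.int64(171), np.int64(256)), (np.int64(172), np.int64(255)), (np.int64(172), np.int64(256))]
```

carry_out(commands=[[[-1, -9, 0], [0, 0, 0], -1], [[-1, -9, 0], [0, 0, 0], -1], [[-1, -9, 0], [0, 0, 0], -1], [[-0.5, -8.5, 0], [0, 0, 0], -1], [[0, 0, 0], [0, 0, 0], -1]])

```text
clock: 7.65
tool_pos: [590.8, 27.4, 197.3]
orientation: [[-0.087, -0.996, -0.0], [-0.996, 0.087, -0.001], [0.001, 0.0, -1.0]]
wrist_force: [-1.6, -1.6, 1.1]
finger_gap: 11.5
```

carry_out(commands=[[[0, 0, 0], [0, 0, 0], -1], [[0, 0, -1], [0, 0, 0], -1], [[0, 0, -0.5], [0, 0, 0], -1], [[0, 0, 0], [0, 0, 0], -1], [[0, 0, 0], [0, 0, 0], -1]])

```text
clock: 8.15
tool_pos: [590.9, 27.8, 197.1]
orientation: [[-0.086, -0.996, 0.001], [-0.996, 0.086, -0.002], [0.002, -0.001, -1.0]]
wrist_force: [-4.2, -3.4, 6.9]
finger_gap: 11.6
```

```bash
python3 - <<'E'
from h import *
s=grab('side','side5');c=grab('wrist','wr5')
st=robot.read_state();print(st['tool_pos'],st['wrist_force'])
p=c['pixels'].astype(int);m=(p[...,0]>110)&(p[...,1]<70)&(p[...,2]<70)
n,l,S,ce=cv2.connectedComponentsWithStats(m.astype(np.uint8))
for i in range(1,n):
    if S[i,4]>8: print(S[i],ce[i],atz(c,*ce[i],16,True))
p=s['pixels'][:,:,::-1]
cv2.imwrite('pics/m7.png',np.hstack([cv2.resize(p[140:260,220:308],(396,540),interpolation=cv2.INTER_CUBIC),cv2.resize(c['pixels'][100:300,180:330,::-1],(400,540),interpolation=cv2.INTER_CUBIC)]))
E
```

```text
[590.92884216  27.84194549 197.10673961] [-4.60541924 -3.03143149  6.78890381]
[227 165  17   8 131] [234.92366412 168.36641221] [611.4  27.2  16. ]
[266 165  15   8  98] [272.87755102 168.42857143] [569.1  30.9  16. ]
```

View pics/m7.png

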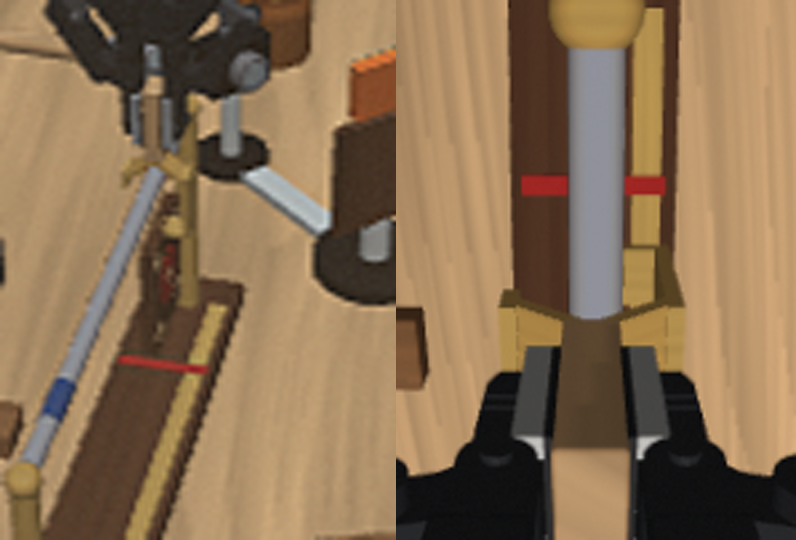

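Hook is seated (contact 6.8 N upward) and within about 1 mm of the mark. I'll ease the push off, release and rise.

carry_out(commands=[[[0, 1, 1], [0, 0, 0], -1], [[0, 0, 0], [0, 0, 0], -1], [[0, 0, 0], [0, 0, 0], -1], [[0, 0, -0.5], [0, 0, 0], -1], [[0, 0, 0], [0, 0, 0], -1]])

```text
clock: 8.75
tool_pos: [591.1, 29.7, 197.1]
orientation: [[-0.086, -0.996, 0.001], [-0.996, 0.086, -0.001], [0.001, -0.001, -1.0]]
wrist_force: [-3.5, -2.1, 7.2]
finger_gap: 11.5
```

carry_out(commands=[[[0, 0, 0], [0, 0, 0], -0.6], [[0, 0, 0], [0, 0, 0], -0.4], [[0, 0, 0], [0, 0, 0], -0.2], [[0, 0, 0], [0, 0, 0], 0], [[0, 0, 0], [0, 0, 0], 0]])

```text
clock: 9.25
tool_pos: [591.1, 30.1, 196.1]
orientation: [[-0.086, -0.996, -0.0], [-0.996, 0.086, 0.0], [-0.0, 0.0, -1.0]]
wrist_force: [0.2, 0.1, -0.6]
finger_gap: 43.1
```

carry_out(commands=[[[0, 0, 0], [0, 0, 0], 0], [[0, 0, 10], [0, 0, 0], 0], [[0, 0, 25], [0, 0, 0], 0], [[0, 0, 25], [0, 0, 0], 0], [[0, 0, 25], [0, 0, 0], 0]])

```text
clock: 9.75
tool_pos: [591.0, 29.8, 283.2]
orientation: [[-0.086, -0.996, 0.001], [-0.996, 0.086, -0.0], [-0.0, -0.001, -1.0]]
wrist_force: [0.1, 0.4, -1.4]
finger_gap: 42.4
```

```bash
python3 - <<'E'
from h import *
s=grab('side','side6');c=grab('wrist','wr6');t=grab('top','top6')
st=robot.read_state();print(st['tool_pos'],st['wrist_force'])
p=s['pixels'][:,:,::-1];k=cv2.INTER_CUBIC
cv2.imwrite('pics/m8.png',np.hstack([cv2.resize(p[140:230,240:300],(396,594),interpolation=k),cv2.resize(c['pixels'][110:300,190:320,::-1],(400,594),interpolation=k)]))
E
```

```text
[591.97730919  30.03231033 284.04410544] [ 0.4699248  -0.17512549 -0.56044364]
```

View pics/m8.png

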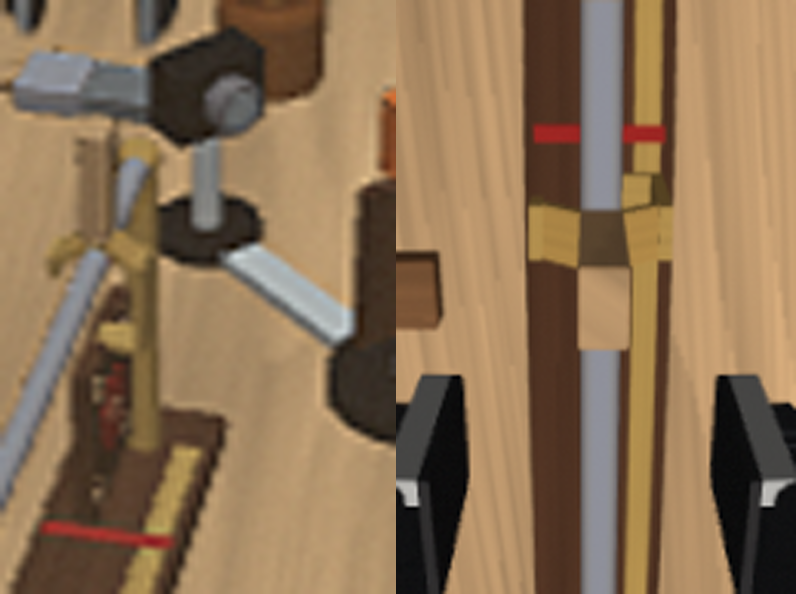

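The hanger hangs upright and the ring is hidden under the strap. The tab's top face spans rows 267 to 350 and the stripe is at row 133 in the wrist crop.

```bash
python3 - <<'E'
from h import *
c=load('wr6');q=lambda x,y,z:atz(c,190+(x-396)/(400/130),110+y/(594/190),z,True)
print('tab',q(604,267,237),q(604,350,237),q(579,308,237),q(630,308,237))
a,b=q(556,133,16),q(645,133,16);print('stripe',a,b)
print('eaves',q(530,207,175),q(530,258,175),q(671,207,175),q(671,262,175))
t=load('top6');s=load('side6')
for n in('top6','side6'):
    f=load(n);p=f['pixels'].astype(int);m=(p[...,0]>110)&(p[...,1]<70)&(p[...,2]<70)
    k,l,S,ce=cv2.connectedComponentsWithStats(m.astype(np.uint8))
    for i in range(1,k):
        if S[i,4]>4: print(n,S[i],ce[i],atz(f,*ce[i],16))
t0=load('top0')['pixels'][:,:,::-1];K=cv2.INTER_CUBIC
cv2.imwrite('pics/m9.png',np.vstack([cv2.resize(t['pixels'][150:190,220:290,::-1],(525,300),interpolation=K),cv2.resize(t0[150:190,220:290],(525,300),interpolation=K)]))
E
```

```text
tab [589.4  20.3 237. ] [591.   40.1 237. ] [595.8  29.4 237. ] [584.3  30.4 237. ]
stripe [610.3  27.5  16. ] [569.5  30.9  16. ]
eaves [610.5  21.  175. ] [612.   36.1 175. ] [569.7  24.4 175. ] [570.7  40.8 175. ]
top6 [253 181   4  10  23] [254.56521739 185.39130435] [576.3  28.8  16. ]
top6 [311 218   5   5   5] [313. 220.] [ 474.6 -132.5   16. ]
side6 [311 155   1   6   6] [311.  157.5] [ 440.9 -350.    16. ]
side6 [298 156   3   8  14] [298.57142857 159.21428571] [ 485.  -332.7   16. ]
side6 [246 219  20   4  40] [255.5  220.55] [588.4  29.6  16. ]
```

carry_out(commands=[[[-16, -19, 0], [0, 0, -5.7], 0], [[-16, -19, 0], [0, 0, -5.7], 0], [[-16, -19, 0], [0, 0, -5.7], 0], [[-16, -19, 0], [0, 0, -5.7], 0], [[-16, -19, -8], [0, 0, -5.7], 0]])

```text
clock: 10.4
tool_pos: [510.5, -65.8, 273.7]
orientation: [[-0.554, -0.832, 0.001], [-0.832, 0.554, -0.0], [-0.001, -0.001, -1.0]]
wrist_force: [0.3, -0.7, 0.5]
finger_gap: 43.1
```

carry_out(commands=[[[-16, -19, -9], [0, 0, -5.7], 0], [[-16, -19, -9], [0, 0, -5.7], 0], [[-19, -18, -9], [0, 0, -5.6], 0], [[0, 0, 0], [0, 0, 0], 0], [[0, 0, 0], [0, 0, 0], 0]])

```text
clock: 10.9
tool_pos: [459.6, -121.3, 246.2]
orientation: [[-0.771, -0.637, -0.0], [-0.637, 0.771, 0.0], [0.0, 0.0, -1.0]]
wrist_force: [0.2, 0.3, 0.2]
finger_gap: 42.9
```

```bash
python3 - <<'E'
from h import *
c=grab('wrist','wr7')
st=robot.read_state();print(st['tool_pos'],st['orientation'][:,1].round(3))
cv2.imwrite('pics/m10.png',cv2.resize(c['pixels'][:,:,::-1],(800,600),interpolation=cv2.INTER_CUBIC))
E
```

```text
[ 460.13828807 -120.95003622  246.32215504] [-0.638  0.77   0.   ]
```

View pics/m10.png

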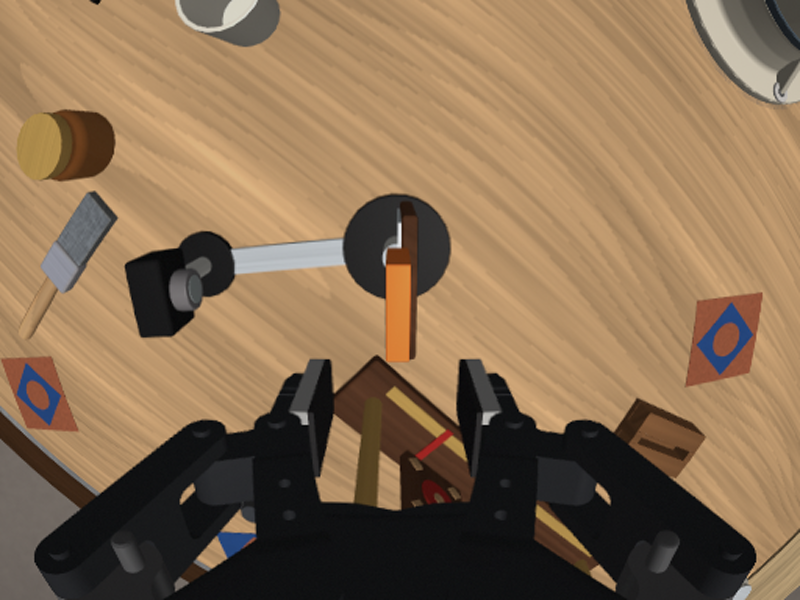

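The grip's top face spans (387..411, 263..361). The mirror base is centred at (397,247), the camera base at (206,263), and the camera box corners are at about (125,265), (140,337), (180,248) and (193,322).

```bash
python3 - <<'E'
from h import *
c=load('wr7');q=lambda x,y,z:atz(c,x*.64,y*.64,z,True)
C=[q(387,263,178),q(411,263,178),q(410,361,178),q(387,361,178)];print('grip',C,np.mean(C,0))
d=(C[2]+C[3]-C[0]-C[1]);print('bar dir',np.degrees(np.arctan2(d[1],d[0])))
b=q(397,247,8);cb=q(206,263,8);print('bases',b,cb,cb-b,np.hypot(*(cb-b)[:2]))
# bar (silver arm) points on centreline
print('arm',q(234,260,10),q(343,252,10),'cambox top',[q(*p,114) for p in[(125,265),(140,337),(180,248),(193,322)]])
m=np.array([590.1,30.]);G=np.mean(C,0)[:2]
for g in (G,b[:2]):
  for l in (cb[:2],g+(cb-b)[:2]):
    al=np.degrees(np.arctan2(*(l-g)[::-1]));am=np.degrees(np.arctan2(*(m-g)[::-1]));print(g,al,am,(al+am)/2)
E
```

```text
grip [array([ 442.9, -139.3,  178. ]), array([ 435.8, -130.6,  178. ]), array([474.4, -98.6, 178. ]), array([ 481.7, -107.5,  178. ])] [ 458.7 -119.   178. ]
bar dir 39.49839727505241
bases [ 458.9 -118.7    8. ] [ 576.5 -242.     8. ] [ 117.6 -123.3    0. ] 170.38970039295216
arm [ 556.5 -222.    10. ] [ 490.5 -151.2   10. ] cambox top [array([ 568.9, -270.3,  114. ]), array([ 607.6, -234.3,  114. ]), array([ 531.8, -241.7,  114. ]), array([ 569. , -206.9,  114. ])]
[ 458.7 -119. ] -46.23709200124011 48.591599680012635 1.177253839386264
[ 458.7 -119. ] -46.35543801032662 48.591599680012635 1.1180808348430062
[ 458.9 -118.7] -46.35543801032661 48.577608775662476 1.1110853826679339
[ 458.9 -118.7] -46.35543801032661 48.577608775662476 1.1110853826679339
```

carry_out(commands=[[[-1.3, 2, -20], [0, 0, -0.4], 0], [[0, 0, -25], [0, 0, 0], 0], [[0, 0, -25], [0, 0, 0], 0], [[0, 0, -21], [0, 0, 0], 0], [[0, 0, -10], [0, 0, 0], 0]])

```text
clock: 11.45
tool_pos: [458.3, -118.4, 143.4]
orientation: [[-0.774, -0.633, -0.003], [-0.633, 0.774, 0.0], [0.002, 0.002, -1.0]]
wrist_force: [0.1, -0.1, 1.1]
finger_gap: 43.1
```

carry_out(commands=[[[0, 0, 0], [0, 0, 0], 0], [[0, 0, 0], [0, 0, 0], -1], [[0, 0, 0], [0, 0, 0], -1], [[0, 0, 0], [0, 0, 0], -1], [[0, 0, 0], [0, 0, 0], -1]], grip_force=80)

```text
clock: 11.95
tool_pos: [459.9, -119.3, 146.7]
orientation: [[-0.775, -0.632, 0.003], [-0.632, 0.775, -0.001], [-0.002, -0.003, -1.0]]
wrist_force: [1.2, 0.1, 5.0]
finger_gap: 10.9
```

carry_out(commands=[[[0, 0, 0], [0, 0, 0], -1], [[0, 0, 0], [0, 0, 0], -1], [[0, 0, 0], [0, 0, 4], -1], [[0, 0, 0], [0, 0, 4], -1], [[0, 0, 0], [0, 0, 4], -1]])

```text
clock: 12.45
tool_pos: [459.7, -119.0, 146.7]
orientation: [[-0.625, -0.781, 0.003], [-0.781, 0.625, -0.0], [-0.002, -0.002, -1.0]]
wrist_force: [0.4, 1.5, 7.4]
finger_gap: 10.5
```

carry_out(commands=[[[0, 0, 0], [0, 0, 4], -1], [[0, 0, 0], [0, 0, 4], -1], [[0, 0, 0], [0, 0, 4], -1], [[0, 0, 0], [0, 0, 4], -1], [[0, 0, 0], [0, 0, 4], -1]])

```text
clock: 12.95
tool_pos: [459.1, -118.7, 146.7]
orientation: [[-0.32, -0.947, 0.002], [-0.947, 0.32, 0.001], [-0.001, -0.002, -1.0]]
wrist_force: [-2.0, 2.4, 9.2]
finger_gap: 11.2
```

carry_out(commands=[[[0, 0, 0], [0, 0, 4], -1], [[0, 0, 0], [0, 0, 4], -1], [[0, 0, 0], [0, 0, 4], -1], [[0, 0, 0], [0, 0, 4], -1], [[0, 0, 0], [0, 0, 3], -1]])

```text
clock: 13.45
tool_pos: [458.5, -118.6, 146.7]
orientation: [[0.005, -1.0, 0.001], [-1.0, -0.005, 0.001], [-0.001, -0.001, -1.0]]
wrist_force: [-5.0, 4.1, 11.4]
finger_gap: 10.9
```

carry_out(commands=[[[0, 0, 0], [0, 0, 0], -1], [[0, 0, 0], [0, 0, 0], -1], [[0, 0, 0], [0, 0, 0], -1]])

```text
clock: 13.75
tool_pos: [458.5, -118.7, 146.7]
orientation: [[0.003, -1.0, 0.001], [-1.0, -0.003, 0.001], [-0.001, -0.001, -1.0]]
wrist_force: [-4.6, 3.8, 10.4]
finger_gap: 10.9
```

```bash
python3 - <<'E'
from h import *
c=grab('wrist','wr8');s=grab('side','side8');t=grab('top','top8')
st=robot.read_state();o=st['orientation'];print(st['tool_pos'],np.degrees(np.arctan2(-o[1,1],-o[0,1])),st['wrist_force'],st['moment'])
K=cv2.INTER_CUBIC
cv2.imwrite('pics/m11.png',np.hstack([cv2.resize(c['pixels'][100:340,130:386,::-1],(480,450),interpolation=K),cv2.resize(s['pixels'][130:250,240:325,::-1],(319,450),interpolation=K)]))
E
```

```text
[ 458.54216538 -118.64986229  146.68162519] 0.14775180952652095 [-4.49094672  2.47037021 10.36681742] [ 1.34251983  1.49556057 -0.11284021]
```

View pics/m11.png

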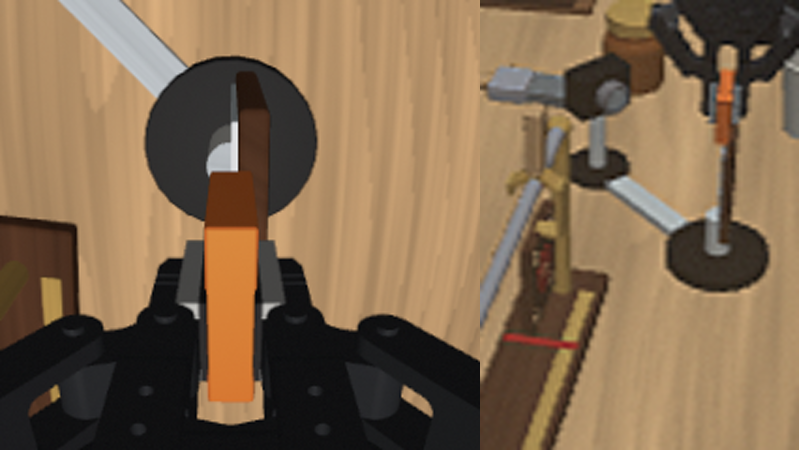

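The mirror is held with its bar aligned to the pads, bar centreline from (231,226) to (231,401), and the hanger hasn't moved. I'll check the bar's angle in the image, and the hanger's position.

```bash
python3 - <<'E'
from h import *
c=load('wr8');q=lambda x,y,z:atz(c,130+x*256/480,100+y*240/450,z,True)
for e in[((206,226),(208,401)),((257,226),(254,401)),((231.5,226),(231,401))]:
    a,b=q(*e[0],178),q(*e[1],178);print(a,b,np.degrees(np.arctan2(*(b-a)[1::-1]))-90)
# glass back top edge z=137, far end vs axis
print('silver arm',np.degrees(np.arctan2(*(q(75,0,10)-q(178,82,10))[1::-1])),'base',q(231,140,8))
for n in('side6','side8'):
    d=load(n)['pixels'].astype(int)
print('hanger diff',np.abs(load('side6')['pixels'][160:215,245:275].astype(int)-load('side8')['pixels'][160:215,245:275]).mean())
E
```

```text
[ 464.5 -144.4  178. ] [464.8 -94.6 178. ] -0.3451511231641291
[ 453.4 -144.4  178. ] [452.9 -94.6 178. ] 0.5752395019996044
[ 458.9 -144.4  178. ] [458.8 -94.6 178. ] 0.11505161145389309
silver arm -39.568144093916075 base [ 458.7 -120.5    8. ]
hanger diff 1.8529292929292929
```

carry_out(commands=[[[0, 0, -0.5], [0, 0, 0.9], -1], [[0, 0, 0], [0, 0, 0], -1], [[0, 0, 0], [0, 0, 0], -1], [[0, 0, 0], [0, 0, 0], -1], [[0, 0, 0], [0, 0, 0], -1]])

```text
clock: 14.4
tool_pos: [458.5, -118.7, 146.6]
orientation: [[0.018, -1.0, 0.001], [-1.0, -0.018, 0.001], [-0.001, -0.001, -1.0]]
wrist_force: [-5.9, 4.9, 15.1]
finger_gap: 10.9
```

carry_out(commands=[[[0, 0, 0.7], [0, 0, 0.1], -1], [[0, 0, 0.5], [0, 0, 0], -1], [[0, 0, 0], [0, 0, 0], -1], [[0, 0, 0], [0, 0, 0], -1], [[0, 0, 0], [0, 0, 0], -1]])

```text
clock: 14.9
tool_pos: [458.5, -118.6, 146.7]
orientation: [[0.02, -1.0, 0.0], [-1.0, -0.02, 0.001], [-0.001, -0.0, -1.0]]
wrist_force: [-2.3, 3.1, 7.2]
finger_gap: 10.6
```

```bash
python3 - <<'E'
from h import *
st=robot.read_state();o=st['orientation'];print(st['tool_pos'],np.degrees(np.arctan2(-o[1,1],-o[0,1])),st['wrist_force'],abs(st['qvel']).max())
c=grab('wrist','wr9');t=grab('top','top9')
K=cv2.INTER_CUBIC
cv2.imwrite('pics/m12.png',np.hstack([cv2.resize(c['pixels'][100:340,130:386,::-1],(400,375),interpolation=K),cv2.resize(t['pixels'][140:260,230:358,::-1],(400,375),interpolation=K)]))
E
```

```text
[ 458.47500904 -118.62783394  146.68716682] 1.14129640283331 [-2.31047903  3.07737319  7.20942825] 0.0012663364500064794
```

View pics/m12.png

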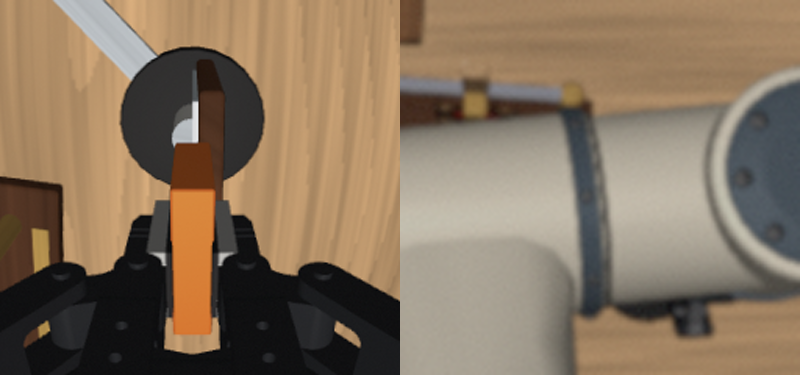

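The mirror is held with the grip bar in line with the pads, at 1.14° against a target of 1.1°. The joints are still, and the hanger is still on the rail.

```bash
python3 -c "
from bench import robot
print(robot.job_done())"
```

```text
the job is handed in; nothing more can be done
None
```

I took the hanger from its rack, hooked it over the rail at the blue band and slid it to the red mark, where it now hangs freely. I then turned the mirror about 52° by its orange grip. The job was handed in at about 15 s on the robot's clock, with the gripper holding the mirror at that angle at 80 N.

**Hanger:** After release it hung upright, with the strap covering the ring. The middle of the hook measured y = 30.1 mm, against 28.4 mm for the ring and 29.2 mm for the stripe in the wrist camera. The top and side cameras put the ring at about 25 to 27 mm and the stripe at 27.6 to 29.5 mm. The hook is therefore about 1 to 2 mm off the mark by the wrist camera, and up to about 5 mm off by the lowest side reading.

**Mirror:** The gripper's angle reads 1.14° against a computed target of 1.1°. A check of the grip bar just before the last 1° of turn matched the gripper's angle. The lens direction is about −46.3°, and most separate estimates agreed within about 1.5°. One late rough reading gave −39.6°; I put it down to misread pixels and left it out. If that reading were right, the mirror would be about 3° off. I had no view through the camera itself, so the disc being in the middle of the mirror rests on geometry alone.

**Forces:** At the end the fingers still carried about 7 N upward, which had peaked at 15 N when I briefly pushed down by mistake. I never touched the other objects on purpose, and no forces suggested I had, but I did not check them individually.

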